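Clamp a specimen jar in a sprung jar clamp

ROBOT

A 6-joint arm with a two-finger parallel gripper is mounted at the origin on the work surface. World frame = base frame: x ahead of the robot, y to its left, z up, the work surface at z = 0. Lengths are in mm, angles in rad, forces in N, time in s.
With the tool pointing down it reaches from about 350 to 875 mm from the base axis. Payload 4.2 kg.
Tool frame: the origin (TCP) lies at the very end of the fingers, on their centre line; the grasp point (between the pads) lies arm.grip_point_offset behind it (arm.grip_point_offset is the distance from the TCP to the grasp point, in mm); z points along the fingers, y is the line along which they close (so a half turn about z gives the same grasp; the last joint's range is limited). The gripper opens to 85 mm and grips with 20 to 120 N. Pads are 22 mm wide; open, the fingers measure 114 mm over their backs; the gripper's body (76 mm by 85 mm) begins 54 mm behind the grasp point. The pads swing forward as they close: fully open they stand 13 mm farther back than shut.
Start: joints at [1.492, 0.385, 0.008, 0, -1.194, -0.259], TCP at [207.1, 589.668, 231.312] pointing down, gripper open.
Joint ranges: [-3.14, 3.14], [-1.21, 2.06], [-1.07, 1.41], [-3.16, 2.05], [-2.99, -0.16], [-3.1, 3.1]. Speed limits (rad/s): [2.79, 2.79, 3.14, 3.14, 3.14, 3.14].

INTERFACE

Orientations are given as a unit quaternion [x, y, z, w].
In Python, from bench import arm, cams, ticket gives the robot as it stands.
- The arm moves only by the tool servo_tool, never from a script. Its argument "commands" is a list that holds one entry, the list of rows, each a list of 7 numbers: the closure in counts, from 0 (fully open) to 255 (shut), then the shift along the tool's x, y, z in m, then the turn, a rotation vector about the tool's x, y, z in degrees. In form: [[[grip, x, y, z, ax, ay, az], ...]]. A call has 1 to 10 rows; each row shifts and turns the commanded pose from where the row before left it, along the tool's axes as they then stand; what a row does not reach is not made up. A row lasts 1/12 s, in which the tool goes at most 41.7 mm and 7.16 degrees, less where a joint would pass 70% of its speed; a pose out of reach is approached as far as the arm can. A call with a gripper value outside its range is refused whole. The fingers move at their own pace and stop on an object; the grip force is fixed at half the most. Time passes only in rows, so rows that do not move let the fingers close. It gives the time, the measured TCP pose, the force, the opening and the grip force at its end, in the units of the state.
- arm.read_state(): the state, without advancing time (a new reading comes with each control period).
- cams.get_image(name): name is "scene" or "top"; returns a dict with "frame" (400x640x3 uint8, blue, green, red), "K" (3x3 intrinsics, pixels), "k1" (the pictures are not rectified: a ray, as slopes to the right and down, at radius r is drawn at 1 + k1 r^2 times it, then the intrinsics apply), "T" (4x4, takes a point from camera to world coordinates). Camera axes: x right, y up, looking along -z (the intrinsics and any distortion apply to the point x, -y, -z); pixel columns grow to the right and rows downward; lengths in mm; the calibration is good to about 2 mm. A picture is of the moment at which its call begins. There is no depth.
- ticket.job_done(): hands the job in; it is judged then, once.
The state is a dict: "clock": time; "joints": joint angles; "joint_vel": joint speeds; "joint_efforts": joint torques, N m; "position": TCP position; "ee_rot": TCP orientation; "contact_force": force on the tool from outside, world axes, zero at the start; "wrist_torque": the same for the moment, N m; "gripper_width": finger opening in mm; "grasp_force": force on a finger pad.
Only numpy, scipy, OpenCV 4.12 (cv2) and the standard library are available. Lean on these libraries where they do the work, as an engineer would, in place of code of your own. Each camera call takes 0.05 s, during which the arm holds its last target. There are 200 camera calls.

TASK

Clamp the small squat specimen jar (white lid) in the sprung clamp on the bench: swing the clamp arm back by its upright knob until the latch catches and holds it on its own, feeling for the stop behind it and never pushing hard against it; set the jar down upright in the V of the clamp and let go of it; then push the trigger paddle gently, keeping out of the arm's way, so that the arm snaps shut and holds the jar in the V. Do not drop or tip the jar, and leave the other things on the bench where they are.

Things in the scene. Friction and masses are not known exactly. Their poses are not given: they have to be found in the camera images.
- clamp: The sprung jar clamp, fixed to the bench: an aluminium plate 260 x 300 x 12 mm with an arm, a V and a latch on it. Origin: centre of the plate's underside; z up, x along the 260 mm (away from the robot when unturned), y along the 300 mm. The V: two grey walls at right angles, 10 mm thick, 46 mm long, tops 40 mm above the bench, open to -x. All positions below are in this frame, mm.
- nest (a point): Bottom centre of the jar when it stands on the plate and touches both walls of the V: (40, -55, 12), axes as the clamp's. The shutting arm shoves home a jar that was set down up to about 12 mm short of it towards -x.
- pivot (a point): Top of the arm's vertical pivot, (25, 30, 56). A steel bar, the arm, 14 x 14 mm, 42 to 56 mm above the bench, reaches 150 mm from it to the knob and has an 80 mm tail on the other side. A spring drives it shut with 0.56 + 0.45 a N m at arm angle a: about 4 to 7 N at the knob, a few N more while moving and as the tail's pin pushes the latch aside.
- clamp_arm (a joint): Arm angle a (rad): 0 shut with no jar (start), arm across the V's mouth; grows as it swings back towards clamp -x, the knob at pivot + 150 mm (-sin a, -cos a). It latches at some angle from 0.6 to 1.2, unknown beforehand; a rigid stop follows 0.045 rad (7 mm at the knob) later. Let go, it falls back 0.045 from the stop and stays. Shut on the jar: about 0.2. Push on the knob with 25 N at most.
- latch (a point): Where the pin under the arm's tail is caught, (80, 74, 34). The pin, the latch lever and the steel stop stand around it, the tail swings over it; all below 66 mm. Keep clear.
- knob (a point): The upright round black knob at the arm's free end, 16 mm in diameter, from the arm's top (56 mm) to 96 mm above the bench, 150 mm from the pivot. This point is on its axis, 78 mm above the bench. Push it with shut fingertips or hold it from above.
- paddle (a point): The trigger, an upright steel plate 24 mm (x) by 8 mm (y), top 76 mm above the bench, on the end of the latch lever (a bar 20 to 34 mm high from here 75 mm in +x to its pivot). This point: middle of its top edge, about (-12, 126). Push it from outside towards clamp -y: 2 to 6 N, it trips after some 7 to 15 mm, its end is at 30 mm, and it springs back. 20 N at most.
- sear (a joint): Angle (rad) of the latch lever: 0 at rest, grows to 0.42 as the paddle is pushed.
- jar: The specimen jar to clamp: squat, round, clear glass with a paper band and a white lid as wide as the glass, 50 mm in diameter and 78 mm high (lid from 58 mm up), 0.13 to 0.25 kg. Origin: centre of its underside; z up along its axis. It stands on the bench to the left or right of the clamp.
- flask: Bystander: a taller, slimmer-necked amber bottle, 48 mm in diameter, 150 mm high, on the other side of the clamp. Origin at the centre of its underside.
- cup1: Bystander: low blue cup, 60 mm wide, 45 mm high. Origin at its underside.
- cup2: Bystander: blue cup, 68 mm wide, 60 mm high. Origin at its underside.
- beaker: Bystander: glass beaker, 72 mm wide, 95 mm high. Origin at its underside.
- dish: Bystander: shallow glass dish, 90 mm wide, 16 mm high. Origin at its underside.
- cap: Bystander: black screw cap, 28 mm wide, 14 mm high, lying on the clamp's plate near its +x edge, beyond the V. Origin at its underside.
- probe: Bystander: steel spatula 180 mm long lying on the bench. Origin at the middle of its underside.
There are look-alikes about, which are no part of the job. Leave any red or yellow look-alike of the jar alone.

How it is judged:
By the outcome, as a careful person would: the job done as asked, in the order asked, and still so for the second after the job is handed in, with the robot touching nothing.
It also fails if it takes over 72 s, if anything falls off the work surface, if the arm or the gripper's body presses on something with over 40 N, if the wrist force passes 120 N, or if a joint passes its speed limit or range.

## Working session

There is one attempt and no reset: what is moved stays moved. The work goes in short steps, Python scripts to look and compute and a tool call to move; the robot and the scene stay as the last step left them, time stands still between calls to the robot, and variables do not carry over. Pictures are saved under pics/ and viewed, at most 10 in all, crops included, and the job is handed in when it is done.

Besides the shell and the picture viewer there is one more tool, called after "Emit:" as name([rows], argument=value, ...), one row to a line, values as JSON. servo_tool: Moves the arm, as the interface text tells. Its arguments: {"type":"object","properties":{"commands":{"type":"array","items":{"type":"array","items":{"type":"array","items":{"type":"number"}}}}},"required":["commands"]}

```bash
mkdir -p pics; cat > h.py <<'E'
import numpy as np, cv2
from bench import arm, cams, ticket
def snap(n,f):
    d=cams.get_image(n); cv2.imwrite('pics/'+f,d['frame']); np.savez('pics/'+n+'.npz',K=d['K'],k1=d['k1'],T=d['T']); return d
def load(n):
    return dict(np.load('pics/'+n+'.npz'))
def px2w(d,uv,z):
    K=d['K'];k=float(d['k1']);T=d['T']
    x,y=cv2.undistortPoints(np.array([[uv]],float),K,np.array([k,0,0,0.]))[0,0]
    r=T[:3,:3]@np.array([x,-y,-1]); o=T[:3,3]
    return o+r*(z-o[2])/r[2]
def w2px(d,p):
    T=d['T'];c=T[:3,:3].T@(np.asarray(p,float)-T[:3,3]); x,y=c[0]/-c[2],-c[1]/-c[2]
    s=1+float(d['k1'])*(x*x+y*y); K=d['K']
    return np.array([K[0,0]*x*s+K[0,2],K[1,1]*y*s+K[1,2]])
E
python3 - <<'E'
from h import *
for n in('top','scene'):
    d=snap(n,n+'1.png'); print(n,d['K'].tolist(),d['k1'],d['T'].round(3).tolist())
s=arm.read_state(); print(s, arm.grip_point_offset)
E
```

```text
top [[458.7149368375846, 0.0, 323.2231180682923], [0.0, 458.7149368375846, 206.70245707736183], [0.0, 0.0, 1.0]] -0.13602665509069334 [[-0.03, 0.992, -0.125, 337.135], [-1.0, -0.031, -0.004, -8.477], [-0.008, 0.125, 0.992, 1565.249], [0.0, 0.0, 0.0, 1.0]]
scene [[366.63852055942914, 0.0, 318.2286707009669], [0.0, 366.63852055942914, 200.3249727913363], [0.0, 0.0, 1.0]] -0.010321295337866746 [[0.061, -0.757, 0.65, 1181.662], [0.998, 0.038, -0.05, -46.319], [0.014, 0.652, 0.758, 880.517], [0.0, 0.0, 0.0, 1.0]]
{'clock': 0.1, 'joints': array([ 1.49156323e+00,  3.85499764e-01,  6.74750940e-03, -4.45107484e-04,
       -1.19401663e+00, -2.58636182e-01]), 'joint_vel': array([-0.00028789, -0.00126121,  0.00305017, -0.00099436,  0.00057243,
       -0.00228375]), 'joint_efforts': array([ 2.75058292e-04, -3.93318486e+01,  1.88929564e+01,  4.19791594e+00,
       -2.60427914e-03,  4.28956795e-06]), 'position': array([206.95937058, 589.17465207, 230.31148306]), 'ee_rot': array([ 9.85750142e-01, -1.68213086e-01, -1.17678095e-04,  1.00084197e-03]), 'contact_force': array([0.06532869, 0.08634704, 0.78469093]), 'wrist_torque': array([ 0.01949831, -0.01692565, -0.00698537]), 'grasp_force': 0.0, 'gripper_width': 85.43543271460221} 18.700000000000003
```

View pics/top1.png

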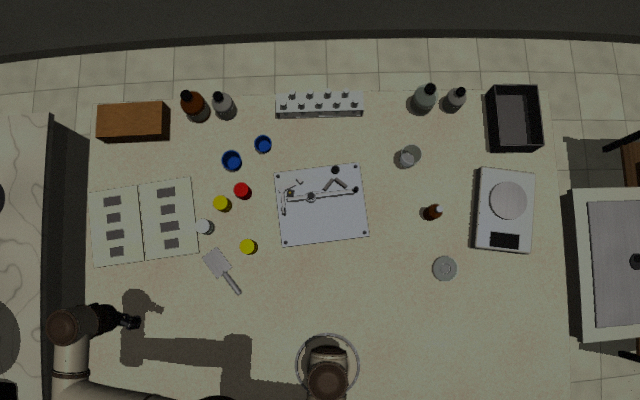

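View pics/scene1.png

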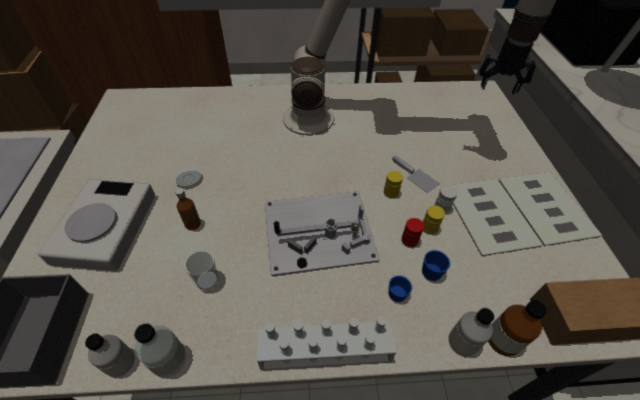

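Candidates: white-lidded jar top (205,227) / scene (447,199); red jar top (242,190); yellow jars top (222,204) and (248,247). Only the first has a white lid. I'll confirm it in an enlarged crop, along with the clamp.

```bash
python3 - <<'E'
from h import *
t=cv2.imread('pics/top1.png');s=cv2.imread('pics/scene1.png')
a=cv2.resize(t[155:255,190:380],None,fx=4.2,fy=4.2,interpolation=cv2.INTER_CUBIC)[:, :798]
b=cv2.resize(s[180:280,260:470],(798,380)) [:, :]
m=np.vstack([cv2.resize(a,(570,300)),cv2.resize(b,(570,271))])
c=np.hstack([m[:, :]])
cv2.imwrite('pics/crop1.png',c)
E
```

```text
(no output)
```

View pics/crop1.png

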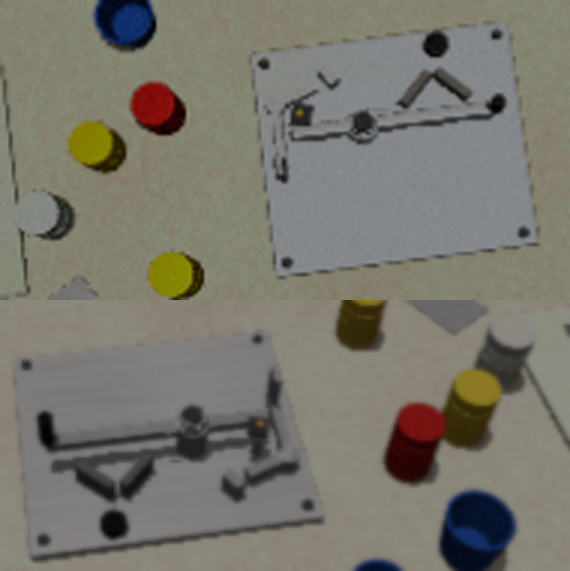

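The crop confirms it: the white-lidded squat jar with a paper band (lid centre at top pixel ≈(204,226)) is the target. Clamp knob ≈(355,189), pivot ≈(311,196).

```bash
python3 - <<'E'
from h import *
from scipy.optimize import least_squares
d=load('top'); 
P=np.array([[130,150,12],[130,-150,12],[-130,-150,12],[-130,150,12],[25,-120,96],[25,30,60]])
C=np.array([[252,55],[510,22],[538,243],[276,275],[497,101],[363,121]])/3+[190,155]
W=np.array([px2w(d,c,p[2]) for c,p in zip(C,P)]); print(W.round(0).tolist())
def f(q):
    c,s=np.cos(q[2]),np.sin(q[2]); R=np.array([[c,-s],[s,c]])
    return (P[:,:2]@R.T+q[:2]-W[:,:2]).ravel()
r=least_squares(f,[400,0,0],loss='soft_l1',f_scale=3); print(r.x, r.fun.reshape(-1,2).round(1).tolist())
np.save('clamp.npy',r.x)
def cw(p,q=r.x):
    c,s=np.cos(q[2]),np.sin(q[2]);return [q[0]+c*p[0]-s*p[1],q[1]+s*p[0]+c*p[1]]
for n,p in dict(nest=(40,-55),knob=(25,-120),pivot=(25,30),paddle=(-12,126)).items(): print(n,np.round(cw(p),1))
# jar, also yellow/red
for n,uv in dict(jar=(190+42/3,155+214/3),y1=(190+93/3,155+146/3),y2=(190+173/3,155+275/3)).items(): print(n,px2w(d,uv,78).round(1))
# circle refine jar lid
t=cv2.imread('pics/top1.png'); g=t[212:242,190:222]; hsv=cv2.cvtColor(g,cv2.COLOR_BGR2HSV)
print(hsv[:,:,2].tolist()[6:24:2])
print(arm.__class__, [a for a in dir(arm) if a[0]!='_'])
from scipy.spatial.transform import Rotation as R
s=arm.read_state();print(R.from_quat(s['ee_rot']).as_matrix().round(3))
E
```

```text
[[654.0, 164.0, 12.0], [683.0, -134.0, 12.0], [428.0, -156.0, 12.0], [401.0, 141.0, 12.0], [578.0, -110.0, 96.0], [566.0, 37.0, 60.0]]
[5.42304819e+02 4.38376292e+00 8.95373674e-02] [[4.1, 1.4], [1.8, 1.0], [-1.6, -1.0], [-1.4, 1.0], [0.1, -3.0], [-1.5, -0.2]]
nest [587.1 -46.8]
knob [ 577.9 -112.9]
pivot [564.5  36.5]
paddle [519.1 128.8]
jar [471.7 391.1  78. ]
y1 [545.1 334.   78. ]
y2 [401.2 246.8  78. ]
[[135, 135, 133, 136, 132, 68, 127, 136, 133, 132, 128, 103, 129, 126, 105, 131, 133, 135, 131, 133, 130, 129, 134, 132, 131, 133, 133, 133, 135, 130, 131, 131], [133, 137, 135, 136, 133, 64, 126, 127, 133, 139, 135, 136, 135, 137, 135, 132, 124, 84, 58, 85, 115, 133, 131, 134, 133, 132, 133, 132, 134, 132, 135, 132], [134, 139, 136, 133, 134, 95, 132, 136, 135, 136, 137, 136, 133, 136, 138, 136, 136, 133, 109, 37, 50, 55, 80, 124, 133, 133, 134, 132, 134, 131, 134, 130], [134, 134, 135, 138, 137, 135, 133, 136, 135, 134, 135, 135, 138, 136, 135, 134, 136, 135, 125, 80, 34, 47, 52, 48, 97, 134, 135, 133, 136, 135, 133, 134], [136, 134, 138, 136, 133, 135, 134, 135, 137, 131, 134,
[... 159 characters left out ...]
6, 135, 136, 131, 133, 134, 140, 124, 58, 46, 61, 70, 39, 79, 127, 134, 135, 132, 132, 133, 131], [139, 135, 135, 135, 133, 131, 132, 135, 134, 133, 135, 134, 136, 134, 136, 137, 131, 119, 56, 49, 55, 63, 35, 42, 88, 135, 135, 134, 134, 131, 131, 130], [133, 133, 134, 136, 136, 134, 102, 47, 113, 133, 132, 132, 131, 132, 127, 76, 31, 46, 59, 84, 47, 41, 70, 115, 134, 136, 136, 132, 133, 130, 133, 133], [137, 137, 135, 135, 134, 138, 127, 54, 125, 130, 129, 136, 134, 117, 73, 74, 70, 41, 43, 47, 80, 132, 129, 130, 133, 135, 134, 130, 132, 133, 130, 133]]
<class 'host.Robot'> ['IKError', 'grip_point_offset', 'read_state']
[[ 0.943 -0.332 -0.001]
 [-0.332 -0.943 -0.002]
 [ 0.     0.002 -1.   ]]
```

```bash
cat >> h.py <<'E'
q=np.load('clamp.npy') if __import__('os').path.exists('clamp.npy') else None
from scipy.spatial.transform import Rotation as R
def cw(x,y):
    c,s=np.cos(q[2]),np.sin(q[2]);return np.array([q[0]+c*x-s*y,q[1]+s*x+c*y])
def go(p):  # tool-frame shift (mm) to world target
    s=arm.read_state();M=R.from_quat(s['ee_rot']).as_matrix()
    yaw=np.degrees(np.arctan2(M[1,0],M[0,0]))
    print('pos',s['position'].round(1),'yaw',yaw.round(1),'shift',(M.T@(np.array(p)-s['position'])).round(1),'clk',s['clock'])
E
python3 - <<'E'
from h import *
s=load('scene')
print('knob',px2w(s,(276.2,222.4-1),96),'lid',px2w(s,(260+511/2.714,180+31/2.71),78))
C=[[322,520],[32,557],[14,368],[270,334]];
for c,p in zip(C,[(130,150),(130,-150),(-130,-150),(-130,150)]): print(px2w(s,(260+c[0]/2.714,180+(c[1]-300)/2.71),12).round(0),cw(*p).round(0))
E
```

```text
knob [ 577.23914136 -111.70557247   96.        ] lid [477.26083446 395.16115985  78.        ]
[664. 163.  12.] [658. 165.]
[ 691. -128.   12.] [ 685. -133.]
[ 447. -154.   12.] [ 426. -157.]
[410. 145.  12.] [399. 142.]
```

Emit:
servo_tool([
  [[255,0,0,0,0,0,-6.1],[255,0,0,0,0,0,-6.1],[255,0,0,0,0,0,-6.1],[255,0,0,0,0,0,-6.1],[255,0.017,0.0366,0,0,0,0],[255,0.017,0.0366,0,0,0,0],[255,0.017,0.0366,0,0,0,0],[255,0.017,0.0366,0,0,0,0],[255,0.017,0.0366,0,0,0,0],[255,0.017,0.0366,0,0,0,0]],
])

```text
clock: 0.93
position: [328.4, 377.8, 231.0]
ee_rot: [0.999, 0.044, -0.0, 0.0]
contact_force: [0.7, 1.5, 0.9]
gripper_width: 0.1
grasp_force: 0.0
```

Emit:
servo_tool([
  [[255,0.017,0.0366,0,0,0,0],[255,0.017,0.0366,0,0,0,0],[255,0.017,0.0366,0,0,0,0],[255,0.017,0.0366,0,0,0,0],[255,0.017,0.0366,0,0,0,0],[255,0.017,0.0366,0,0,0,0],[255,0.017,0.0366,0,0,0,0],[255,0.017,0.0366,0,0,0,0],[255,0.017,0.0366,0,0,0,0],[255,0.017,0.0366,0,0,0,0]],
])

```text
clock: 1.77
position: [529.9, 28.3, 231.1]
ee_rot: [0.999, 0.044, -0.0, -0.0]
contact_force: [1.5, 0.7, -0.5]
gripper_width: 0.4
grasp_force: 0.0
```

Emit:
servo_tool([
  [[255,0.017,0.0366,0,0,0,0],[255,0.017,0.0366,0,0,0,0],[255,0.017,0.0366,0,0,0,0],[255,0.017,0.0366,0,0,0,0],[255,0,0,0,0,0,0],[255,0,0,0,0,0,0]],
])

```text
clock: 2.27
position: [610.2, -111.7, 229.6]
ee_rot: [0.999, 0.042, -0.001, -0.0]
contact_force: [0.1, 0.5, -0.4]
gripper_width: 0.2
grasp_force: 0.0
```

Emit:
servo_tool([
  [[255,0,0,0.033,0,0,0],[255,0,0,0.033,0,0,0],[255,0,0,0.033,0,0,0],[255,0,0,0.033,0,0,0],[255,0,0,0.018,0,0,0],[255,0,0,0.015,0,0,0],[255,0,0,0,0,0,0]],
])

```text
clock: 2.85
position: [607.0, -108.4, 62.6]
ee_rot: [0.999, 0.044, -0.004, -0.0]
contact_force: [0.1, 0.5, 0.0]
gripper_width: -0.1
grasp_force: 0.0
```

Emit:
servo_tool([
  [[255,-0.004,0,0,0,0,0],[255,-0.004,0,0,0,0,0],[255,-0.002,0,0,0,0,0],[255,-0.002,0,0,0,0,0],[255,0,0,0,0,0,0]],
])

```text
clock: 3.27
position: [599.1, -110.5, 67.9]
ee_rot: [0.999, 0.044, 0.002, -0.0]
contact_force: [0.1, 0.2, 0.3]
gripper_width: 0.0
grasp_force: 0.6
```

```bash
python3 - <<'E'
from h import *
d=snap('top','top2.png'); s=snap('scene','scene2.png')
t=cv2.resize(d['frame'][140:260,260:390],None,fx=3,fy=3); u=cv2.resize(s['frame'][160:280,250:390],None,fx=3,fy=3)
cv2.imwrite('pics/c2.png',np.hstack([t,u])); go([*cw(54,-120),64]); print(arm.read_state()['contact_force'])
E
```

```text
pos [ 599.1 -110.6   67.5] yaw 5.1 shift [7.7 0.4 3.5] clk 3.3667
[ 1.45564235 -0.07306414  0.64592566]
```

View pics/c2.png

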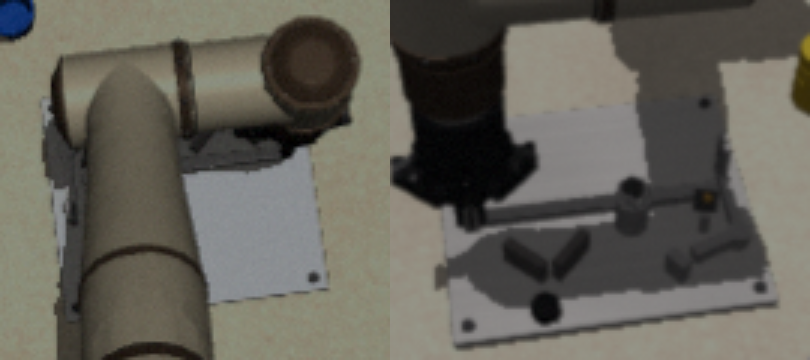

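Fingertips sit just on the +x side of the knob (right half, ≈(470,213)). Next I swing on an arc about the pivot.

Emit:
servo_tool([
  [[255,-0.002,0,0,0,0,0],[255,-0.003,0.0004,0,0,0,1.1],[255,-0.006,0.0008,0,0,0,2.3],[255,-0.006,0.0008,0,0,0,2.3],[255,0,0,0,0,0,0]],
])

```text
clock: 3.78
position: [582.0, -113.5, 67.2]
ee_rot: [1.0, -0.006, 0.002, -0.0]
contact_force: [4.0, 1.8, 2.6]
gripper_width: -0.1
grasp_force: 2.0
```

Emit:
servo_tool([
  [[255,-0.006,0.0008,0,0,0,2.3],[255,-0.006,0.0008,0,0,0,2.3],[255,-0.006,0.0008,0,0,0,2.3],[255,-0.006,0.0008,0,0,0,2.3],[255,-0.006,0.0008,0,0,0,2.3],[255,-0.006,0.0008,0,0,0,2.3],[255,-0.006,0.0008,0,0,0,2.3],[255,-0.006,0.0008,0,0,0,2.3],[255,0,0,0,0,0,0]],
])

```text
clock: 4.53
position: [534.8, -112.4, 67.2]
ee_rot: [0.986, -0.165, 0.002, -0.001]
contact_force: [5.8, 0.8, -0.7]
gripper_width: -0.2
grasp_force: 2.4
```

```bash
cat >> h.py <<'E'
def armangle(off=19):
    s=arm.read_state();M=R.from_quat(s['ee_rot']).as_matrix()
    k=s['position'][:2]-off*M[:2,0]-cw(25,30); c,sn=np.cos(q[2]),np.sin(q[2])
    kc=np.array([c*k[0]+sn*k[1],-sn*k[0]+c*k[1]])
    f=s['contact_force']; yaw=np.arctan2(M[1,0],M[0,0])
    print('a',np.arctan2(-kc[0],-kc[1]).round(3),'r',np.hypot(*kc).round(1),'a_yaw',(q[2]-yaw).round(3),'Fpush',(f@M[:,0]).round(1),'F',f.round(1),s['clock'])
E
python3 -c "
from h import *
armangle()"
```

```text
a 0.412 r 150.4 a_yaw 0.422 Fpush 5.2 F [ 5.8  0.8 -0.7] 4.5333
```

Emit:
servo_tool([
  [[255,-0.006,0.0008,0,0,0,2.3],[255,-0.006,0.0008,0,0,0,2.3],[255,-0.006,0.0008,0,0,0,2.3],[255,-0.003,0.0004,0,0,0,1.15],[255,0,0,0,0,0,0]],
])

```text
clock: 4.95
position: [514.9, -107.2, 67.2]
ee_rot: [0.972, -0.234, 0.003, -0.001]
contact_force: [6.1, 0.7, 0.1]
gripper_width: 0.4
grasp_force: 2.5
```

Emit:
servo_tool([
  [[255,-0.002,0.0003,0,0,0,0.76],[255,-0.002,0.0003,0,0,0,0.76],[255,0,0,0,0,0,0]],
])

```text
clock: 5.2
position: [511.5, -106.0, 67.2]
ee_rot: [0.969, -0.246, 0.003, -0.001]
contact_force: [6.8, 0.1, -0.4]
gripper_width: 0.2
grasp_force: 2.6
```

Emit:
servo_tool([
  [[255,-0.002,0.0003,0,0,0,0.76],[255,-0.002,0.0003,0,0,0,0.76],[255,0,0,0,0,0,0]],
])

```text
clock: 5.45
position: [507.6, -104.7, 67.2]
ee_rot: [0.966, -0.259, 0.003, -0.001]
contact_force: [6.2, 0.2, 1.4]
gripper_width: -0.2
grasp_force: 2.5
```

```bash
python3 -c "
from h import *
armangle()"
```

```text
a 0.598 r 150.7 a_yaw 0.614 Fpush 5.3 F [6.2 0.2 1.4] 5.45
```

Emit:
servo_tool([
  [[255,-0.0015,0.0002,0,0,0,0.57],[255,-0.0015,0.0002,0,0,0,0.57],[255,-0.0015,0.0002,0,0,0,0.57],[255,0,0,0,0,0,0]],
])

```text
clock: 5.78
position: [503.5, -103.0, 67.2]
ee_rot: [0.962, -0.274, 0.003, -0.001]
contact_force: [5.2, 0.4, 0.4]
gripper_width: -0.2
grasp_force: 2.7
```

Emit:
servo_tool([
  [[255,-0.0015,0.0002,0,0,0,0.57],[255,-0.0015,0.0002,0,0,0,0.57],[255,-0.0015,0.0002,0,0,0,0.57],[255,0,0,0,0,0,0]],
])

```text
clock: 6.12
position: [499.4, -101.1, 67.2]
ee_rot: [0.958, -0.288, 0.003, -0.001]
contact_force: [6.0, -0.3, 0.2]
gripper_width: -0.1
grasp_force: 2.8
```

Emit:
servo_tool([
  [[255,-0.0015,0.0002,0,0,0,0.57],[255,-0.0015,0.0002,0,0,0,0.57],[255,-0.0015,0.0002,0,0,0,0.57],[255,0,0,0,0,0,0]],
])

```text
clock: 6.45
position: [497.9, -100.3, 67.4]
ee_rot: [0.953, -0.302, 0.005, -0.001]
contact_force: [11.4, -9.7, -5.8]
gripper_width: -0.4
grasp_force: 7.7
```

Emit:
servo_tool([
  [[255,-0.0008,0,0,0,0,0],[255,0,0,0,0,0,0]],
])

```text
clock: 6.62
position: [497.8, -100.2, 67.4]
ee_rot: [0.953, -0.301, 0.006, -0.001]
contact_force: [13.3, -10.6, -7.4]
gripper_width: -0.3
grasp_force: 8.6
```

Emit:
servo_tool([
  [[255,0.003,0,0,0,0,0],[255,0.003,0,0,0,0,0],[255,0.003,0,0,0,0,0],[255,0,0,0,0,0,0]],
])

```text
clock: 6.95
position: [502.5, -104.2, 67.2]
ee_rot: [0.953, -0.302, 0.003, -0.001]
contact_force: [6.8, -0.5, 1.5]
gripper_width: -0.4
grasp_force: 2.7
```

Emit:
servo_tool([
  [[255,0.003,0,0,0,0,0],[255,0.003,0,0,0,0,0],[255,0,0,0,0,0,0]],
])

```text
clock: 7.2
position: [503.2, -107.7, 65.7]
ee_rot: [0.953, -0.303, -0.002, 0.001]
contact_force: [1.2, -1.1, 1.2]
gripper_width: -0.1
grasp_force: 0.9
```

Stop felt at ~17 N; the arm fell back ≈6 mm and the force then dropped to ~1 N, so it's latched. Lifting clear.

Emit:
servo_tool([
  [[255,0.005,0,0,0,0,0],[255,0.005,0,0,0,0,0],[255,0,0,-0.03,0,0,0],[255,0,0,-0.04,0,0,0],[255,0,0,-0.04,0,0,0],[255,0,0,-0.04,0,0,0],[255,-0.02,-0.035,0,0,0,0],[255,-0.02,-0.035,0,0,0,0],[255,-0.02,-0.035,0,0,0,0],[255,-0.02,-0.035,0,0,0,0]],
])

```text
clock: 8.03
position: [527.2, 48.5, 216.3]
ee_rot: [0.953, -0.304, -0.001, 0.0]
contact_force: [0.2, 0.1, 0.3]
gripper_width: 0.1
grasp_force: 0.0
```

```bash
python3 - <<'E'
from h import *
d=snap('top','top3.png'); s=snap('scene','scene3.png')
u=cv2.resize(s['frame'][160:280,250:390],None,fx=3.4,fy=3.4)
def lid(fr,x0,y0,x1,y1,f):
    return cv2.resize(fr[y0:y1,x0:x1],None,fx=f,fy=f,interpolation=cv2.INTER_CUBIC)
a=lid(d['frame'],185,207,225,247,5); b=lid(s['frame'],428,178,468,218,5)
cv2.imwrite('pics/c3.png',np.hstack([u[:400,:476],np.vstack([a,b])[:400]]))
go([474,393,180])
E
```

```text
pos [528.1  51.5 215.9] yaw -34.9 shift [-239.9 -249.    36. ] clk 8.1333
```

View pics/c3.png

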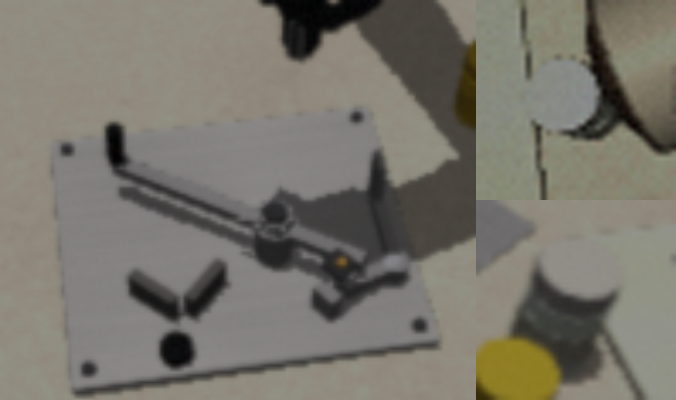

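Arm is held latched on its own (knob at left, swung back). Lid centre: top (202.0,225.4), scene (448.6,191.2).

```bash
python3 - <<'E'
from h import *
print(px2w(load('top'),(202,225.4),78),px2w(load('scene'),(448.6,191.2),78))
for n,uv in dict(y1t=(190+93/3,155+146/3),).items(): print(px2w(load('top'),uv,78))
print(px2w(load('scene'),(260+474/2.714,180+90/2.71),78))
E
```

```text
[474.99104386 397.80624556  78.        ] [476.36157552 396.39401788  78.        ]
[545.12317502 333.99869777  78.        ]
[557.0461116  332.03083512  78.        ]
```

Emit:
servo_tool([
  [[0,-0.0268,-0.0281,0,0,0,0],[0,-0.0268,-0.0281,0,0,0,0],[0,-0.0268,-0.0281,0,0,0,0],[0,-0.0268,-0.0281,0,0,0,0],[0,-0.0268,-0.0281,0,0,0,0],[0,-0.0268,-0.0281,0,0,0,0],[0,-0.0268,-0.0281,0,0,0,0],[0,-0.0268,-0.0281,0,0,0,0],[0,-0.0268,-0.0281,0,0,0,0],[0,0,0,0,0,0,0]],
])

```text
clock: 8.97
position: [476.3, 398.1, 214.8]
ee_rot: [0.954, -0.301, -0.0, 0.0]
contact_force: [1.1, -0.3, 0.3]
gripper_width: 85.2
grasp_force: 0.0
```

Emit:
servo_tool([
  [[0,0,0,0,0,0,0],[0,0,0,0,0,0,0]],
])

```text
clock: 9.13
position: [476.9, 392.3, 215.4]
ee_rot: [0.953, -0.303, -0.001, 0.001]
contact_force: [1.4, 0.1, 1.0]
gripper_width: 85.3
grasp_force: 0.0
```

```bash
python3 -c "
from h import *
go([475.7,397,41])"
```

```text
pos [476.9 392.3 215.4] yaw -35.3 shift [ -3.6  -3.6 174.4] clk 9.1333
```

Emit:
servo_tool([
  [[0,-0.0036,-0.0036,0.03,0,0,0],[0,0,0,0.035,0,0,0],[0,0,0,0.035,0,0,0],[0,0,0,0.025,0,0,0],[0,0,0,0.02,0,0,0],[0,0,0,0.015,0,0,0],[0,0,0,0.01,0,0,0],[0,0,0,0.004,0,0,0],[0,0,0,0,0,0,0],[0,0,0,0,0,0,0]],
])

```text
clock: 9.97
position: [476.9, 398.2, 43.2]
ee_rot: [0.953, -0.303, 0.0, -0.001]
contact_force: [-0.1, 0.5, -0.6]
gripper_width: 85.6
grasp_force: 0.0
```

```bash
python3 - <<'E'
from h import *
go([475.7,397,41])
s=snap('scene','scene4.png')
cv2.imwrite('pics/c4.png',cv2.resize(s['frame'][130:250,370:510],None,fx=4,fy=4))
E
```

```text
pos [476.9 398.2  43.2] yaw -35.3 shift [-0.3  1.7  2.2] clk 9.9667
```

View pics/c4.png

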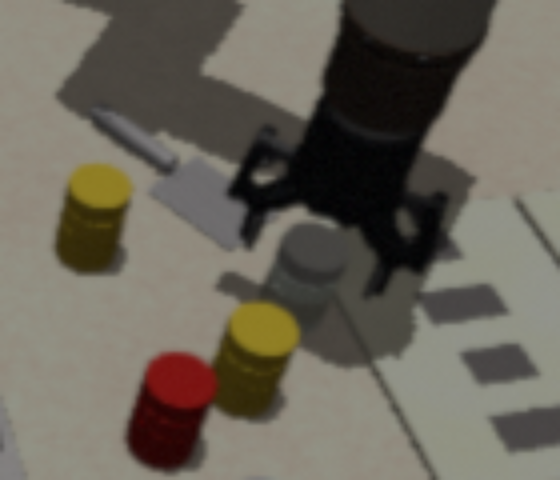

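Jar lid (312,255) is centred between the fingers. Closing.

Emit:
servo_tool([
  [[60,0,0,0,0,0,0],[85,0,0,0,0,0,0],[100,0,0,0,0,0,0],[115,0,0,0,0,0,0],[255,0,0,0,0,0,0],[255,0,0,0,0,0,0],[255,0,0,0,0,0,0],[255,0,0,0,0,0,0]],
])

```text
clock: 10.68
position: [476.5, 398.6, 43.3]
ee_rot: [0.953, -0.303, 0.0, -0.0]
contact_force: [-0.8, -1.6, 5.8]
gripper_width: 48.9
grasp_force: 62.4
```

Emit:
servo_tool([
  [[255,0,0,-0.005,0,0,0],[255,0,0,-0.01,0,0,0],[255,0,0,-0.02,0,0,0],[255,0,0,-0.03,0,0,0],[255,0,0,-0.03,0,0,0],[255,0,0,-0.03,0,0,0],[255,0,0,-0.02,0,0,0],[255,0,0,-0.01,0,0,0],[255,0,0,0,0,0,0],[255,0,0,0,0,0,0]],
])

```text
clock: 11.52
position: [475.6, 397.9, 196.4]
ee_rot: [0.953, -0.303, -0.001, 0.0]
contact_force: [-1.1, -0.3, -3.8]
gripper_width: 48.8
grasp_force: 62.4
```

```bash
python3 - <<'E'
from h import *
go([*cw(34,-55),180])
s=snap('scene','scene5.png');d=snap('top','top5.png')
p=arm.read_state()['position']; print(p)
u,v=w2px(s,[p[0],p[1],p[2]+37]).astype(int); print(u,v)
A=s['frame'][v-50:v+50,u-60:u+60]; B=d['frame']; u2,v2=w2px(d,[p[0],p[1],p[2]]).astype(int); print(u2,v2); B=B[v2-50:v2+50,max(u2-60,0):u2+60]
cv2.imwrite('pics/c5.png',np.hstack([cv2.resize(A,(400,333)),cv2.resize(B,(400,333))]))
E
```

```text
pos [475.6 397.9 196.4] yaw -35.3 shift [343.4 302.4  16.5] clk 11.5167
[475.2597579  397.33152028 194.89747429]
465 152
191 222
```

View pics/c5.png

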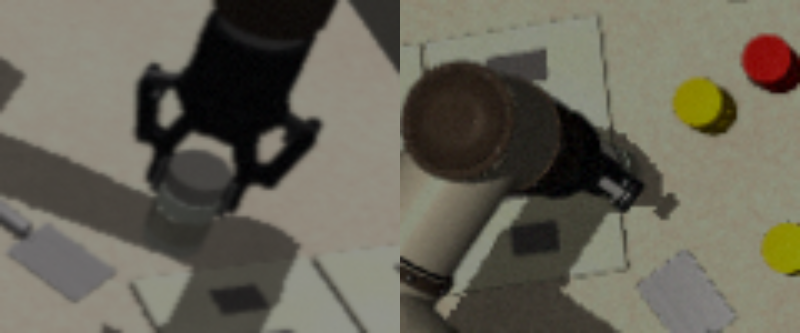

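```bash
python3 - <<'E'
from h import *
print('apex model',cw(75.4,-55),cw(82,-55))
print(px2w(load('top'),(190+432/3-.3,155+71/3-.3),40))
# scene crop3: apex outer (182,318), inner (182,300)?; scale 3.4
for uv in [(182,317),(183,298)]: print(px2w(load('scene'),(250+uv[0]/3.4-.3,160+uv[1]/3.4-.3),40))
E
```

```text
apex model [622.32075978 -43.65381791] [628.89432155 -43.06366056]
[624.58433251 -40.93478053  40.        ]
[644.69458177 -42.44106432  40.        ]
[626.86913179 -41.02154068  40.        ]
```

Emit:
servo_tool([
  [[255,0.012,0.0105,0,0,0,0],[255,0.022,0.0194,0,0,0,0],[255,0.0286,0.0252,0,0,0,0],[255,0.0286,0.0252,0,0,0,0],[255,0.0286,0.0252,0,0,0,0],[255,0.0286,0.0252,0,0,0,0],[255,0.0286,0.0252,0,0,0,0],[255,0.0286,0.0252,0,0,0,0],[255,0.0286,0.0252,0,0,0,0],[255,0.0286,0.0252,0,0,0,0]],
])

```text
clock: 12.45
position: [556.2, 54.9, 195.9]
ee_rot: [0.953, -0.303, -0.001, 0.001]
contact_force: [1.4, 0.3, -2.5]
gripper_width: 48.5
grasp_force: 62.5
```

Emit:
servo_tool([
  [[255,0.0286,0.0252,0,0,0,0],[255,0.022,0.0194,0,0,0,0],[255,0.02,0.0176,0,0,0,0],[255,0.01,0.0088,0,0,0,0],[255,0,0,0,0,0,0],[255,0,0,0,0,0,0],[255,0,0,0,0,0,0]],
])

```text
clock: 13.03
position: [581.3, -46.5, 196.5]
ee_rot: [0.953, -0.303, -0.001, 0.0]
contact_force: [-0.2, -0.4, -2.6]
gripper_width: 49.0
grasp_force: 62.6
```

```bash
python3 -c "
from h import *
go([*cw(34,-55),56])"
```

```text
pos [581.3 -46.5 196.5] yaw -35.3 shift [  0.5   0.7 140.5] clk 13.0333
```

Emit:
servo_tool([
  [[255,-0.001,-0.001,0.01,0,0,0],[255,0,0,0.02,0,0,0],[255,0,0,0.03,0,0,0],[255,0,0,0.03,0,0,0],[255,0,0,0.02,0,0,0],[255,0,0,0.012,0,0,0],[255,0,0,0.008,0,0,0],[255,0,0,0,0,0,0],[255,0,0,0,0,0,0]],
])

```text
clock: 13.78
position: [581.8, -44.9, 67.3]
ee_rot: [0.953, -0.302, 0.0, 0.0]
contact_force: [1.0, 0.1, -1.9]
gripper_width: 48.9
grasp_force: 62.5
```

```bash
python3 - <<'E'
from h import *
go([*cw(34,-55),56]); print(arm.read_state()['contact_force'])
s=snap('scene','scene6.png')
cv2.imwrite('pics/c6.png',cv2.resize(s['frame'][150:280,250:390],None,fx=4,fy=4))
E
```

```text
pos [581.8 -44.9  67.3] yaw -35.2 shift [ 0.8  2.4 11.3] clk 13.7833
[ 0.99187647  0.05358277 -1.91482167]
```

View pics/c6.png

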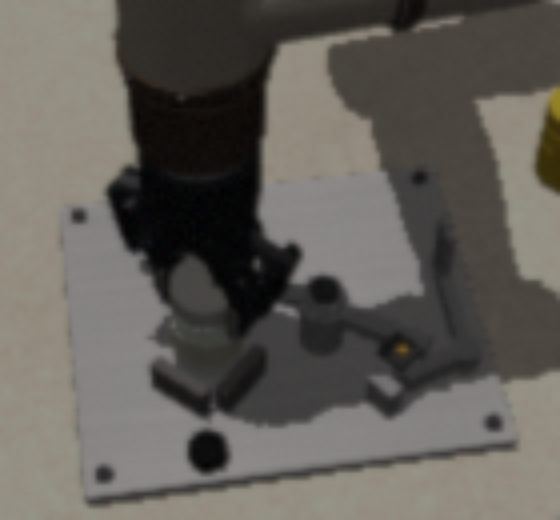

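Jar is over the V mouth, centred on the apex (≈(210,408)), arm well clear. Lowering gently.

Emit:
servo_tool([
  [[255,0,0,0.004,0,0,0],[255,0,0,0.003,0,0,0],[255,0,0,0.002,0,0,0],[255,0,0,0.001,0,0,0],[255,0,0,0,0,0,0]],
])

```text
clock: 14.25
position: [581.5, -45.7, 57.2]
ee_rot: [0.953, -0.303, -0.0, 0.0]
contact_force: [-0.5, 0.6, -2.1]
gripper_width: 48.8
grasp_force: 62.5
```

Emit:
servo_tool([
  [[255,0,0,0.001,0,0,0],[255,0,0,0,0,0,0]],
])

```text
clock: 14.42
position: [581.6, -45.7, 56.3]
ee_rot: [0.953, -0.303, -0.0, -0.0]
contact_force: [-0.2, 0.4, -1.8]
gripper_width: 48.4
grasp_force: 62.5
```

Emit:
servo_tool([
  [[255,0,0,0.001,0,0,0],[255,0,0,0,0,0,0]],
])

```text
clock: 14.58
position: [581.8, -45.6, 55.3]
ee_rot: [0.953, -0.303, 0.0, -0.0]
contact_force: [-0.5, -0.5, -2.4]
gripper_width: 48.9
grasp_force: 62.6
```

Emit:
servo_tool([
  [[255,0,0,0.0005,0,0,0],[255,0,0,0,0,0,0]],
])

```text
clock: 14.75
position: [581.8, -45.6, 55.3]
ee_rot: [0.953, -0.303, 0.0, 0.0]
contact_force: [-1.1, -0.8, 1.2]
gripper_width: 48.9
grasp_force: 62.6
```

Emit:
servo_tool([
  [[112,0,0,0,0,0,0],[104,0,0,0,0,0,0],[96,0,0,0,0,0,0],[85,0,0,0,0,0,0],[65,0,0,0,0,0,0],[40,0,0,0,0,0,0],[30,0,0,0,0,0,0],[30,0,0,0,0,0,0]],
])

```text
clock: 15.42
position: [581.7, -45.6, 54.8]
ee_rot: [0.953, -0.303, 0.0, -0.0]
contact_force: [-1.1, 0.1, -0.8]
gripper_width: 75.2
grasp_force: 0.0
```

Emit:
servo_tool([
  [[30,0,0,-0.01,0,0,0],[30,0,0,-0.02,0,0,0],[30,0,0,-0.03,0,0,0],[30,0,0,-0.035,0,0,0],[30,0,0,-0.035,0,0,0],[30,0,0,-0.02,0,0,0],[255,0,0,0,0,0,0],[255,0,0,0,0,0,0]],
])

```text
clock: 16.08
position: [582.2, -45.4, 207.1]
ee_rot: [0.953, -0.303, 0.002, -0.001]
contact_force: [-0.2, 0.3, 0.1]
gripper_width: 52.2
grasp_force: 0.0
```

```bash
python3 - <<'E'
from h import *
print('paddle top',cw(-12,126))
go([*cw(-12,160),200])
E
```

```text
paddle top [519.08624801 128.80601967]
pos [582.2 -45.4 207.1] yaw -35.3 shift [-174.2 -131.7    7. ] clk 16.0833
```

Emit:
servo_tool([
  [[255,0,0,0,0,0,7.1],[255,0,0,0,0,0,7.1],[255,0,0,0,0,0,7.1],[255,0,0,0,0,0,7.1],[255,0,0,0,0,0,7.1],[255,0,0,0,0,0,7.1],[255,0,0,0,0,0,7.1]],
])

```text
clock: 16.67
position: [580.6, -45.7, 203.2]
ee_rot: [0.735, -0.678, -0.001, 0.001]
contact_force: [-1.0, 0.2, 0.0]
gripper_width: 0.1
grasp_force: 0.0
```

Emit:
servo_tool([
  [[255,-0.0363,0.0082,0,0,0,0],[255,-0.0363,0.0082,0,0,0,0],[255,-0.0363,0.0082,0,0,0,0],[255,-0.0363,0.0082,0,0,0,0],[255,-0.0363,0.0082,0,0,0,0],[255,-0.0363,0.0082,0,0,0,0],[255,0,0,0,0,0,0],[255,0,0,0,0,0,0],[255,0,0,0,0,0,0]],
])

```text
clock: 17.42
position: [512.9, 166.8, 203.8]
ee_rot: [0.738, -0.675, -0.0, 0.001]
contact_force: [-0.9, -0.2, -0.1]
gripper_width: 0.1
grasp_force: 0.0
```

```bash
python3 - <<'E'
from h import *
go([*cw(-14,160),60])
s=snap('scene','scene7.png');d=snap('top','top7.png')
A=cv2.resize(s['frame'][160:280,255:385],(433,400));B=cv2.resize(d['frame'][150:260,260:370],(366,366))
B=np.vstack([B,np.zeros((34,366,3),np.uint8)])
cv2.imwrite('pics/c7.png',np.hstack([A,B]))
E
```

```text
pos [512.9 166.8 203.8] yaw -84.9 shift [  4.2  -1.1 143.8] clk 17.4167
```

View pics/c7.png

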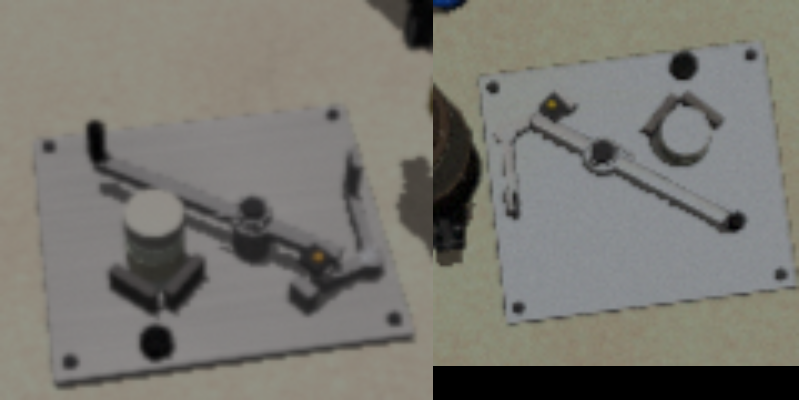

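Jar stands upright in the V, arm still latched; paddle at the lever's near end, top px ≈(284,211). Lowering beside it.

Emit:
servo_tool([
  [[255,0,-0.001,0.02,0,0,0],[255,0,0,0.035,0,0,0],[255,0,0,0.035,0,0,0],[255,0,0,0.025,0,0,0],[255,0,0,0.018,0,0,0],[255,0,0,0.01,0,0,0],[255,0,0,0,0,0,0]],
])

```text
clock: 18.1
position: [513.5, 165.2, 59.5]
ee_rot: [0.737, -0.676, -0.001, 0.003]
contact_force: [0.4, 1.0, 0.1]
gripper_width: 0.1
grasp_force: 0.0
```

```bash
python3 - <<'E'
from h import *
d=load('top'); print(w2px(d,[*cw(-12,126),76]),px2w(d,(284.3,210),76))
go([*cw(-14,145),60])
E
```

```text
[283.1270885  209.65418686] [517.82588944 124.97879336  76.        ]
pos [513.5 165.2  59.5] yaw -85.1 shift [17.8 -0.3 -0.5] clk 18.1
```

Emit:
servo_tool([
  [[255,0.005,0,0,0,0,0],[255,0.005,0,0,0,0,0],[255,0.005,0,0,0,0,0],[255,0,0,0,0,0,0]],
])

```text
clock: 18.43
position: [516.4, 151.4, 63.0]
ee_rot: [0.737, -0.676, 0.0, -0.001]
contact_force: [0.0, 0.5, 0.6]
gripper_width: -0.1
grasp_force: 0.0
```

Emit:
servo_tool([
  [[255,0.002,0,0,0,0,0],[255,0.002,0,0,0,0,0],[255,0.002,0,0,0,0,0],[255,0.002,0,0,0,0,0],[255,0.002,0,0,0,0,0],[255,0,0,0,0,0,0]],
])

```text
clock: 18.93
position: [516.8, 142.7, 62.1]
ee_rot: [0.737, -0.675, -0.0, -0.0]
contact_force: [-1.3, 3.3, 1.1]
gripper_width: -0.3
grasp_force: 1.4
```

Emit:
servo_tool([
  [[255,0.002,0,0,0,0,0],[255,0.002,0,0,0,0,0],[255,0,0,0,0,0,0]],
])

```text
clock: 19.18
position: [517.2, 138.7, 62.0]
ee_rot: [0.738, -0.675, -0.0, -0.0]
contact_force: [-1.5, 2.7, 1.6]
gripper_width: 0.2
grasp_force: 1.6
```

Emit:
servo_tool([
  [[255,0.002,0,0,0,0,0],[255,0.002,0,0,0,0,0],[255,0,0,0,0,0,0]],
])

```text
clock: 19.43
position: [517.5, 133.7, 61.7]
ee_rot: [0.737, -0.675, 0.0, 0.0]
contact_force: [-0.5, 0.6, 0.5]
gripper_width: 0.0
grasp_force: 0.5
```

```bash
python3 - <<'E'
from h import *
d=snap('top','top8.png')
# knob search: latched vs shut-on-jar positions
for a in (0.62,0.2):
    u,v=w2px(d,[*cw(25-150*np.sin(a),30-150*np.cos(a)),96]).round().astype(int); print(a,d['frame'][v-3:v+4,u-3:u+4].mean(2).round().min(),d['frame'][v-2:v+3,u-2:u+3].mean().round())
E
```

```text
0.62 137.0 141.0
0.2 0.0 50.0
```

The force dropped and the knob is now at the shut-on-jar position. Backing off to check.

Emit:
servo_tool([
  [[255,-0.005,0,0,0,0,0],[255,-0.01,0,0,0,0,0],[255,-0.015,0,0,0,0,0],[255,-0.015,0,0,0,0,0],[255,0,0,-0.03,0,0,0],[255,0,0,-0.035,0,0,0],[255,0,0,-0.035,0,0,0],[255,0,0,-0.02,0,0,0],[255,0,0,0,0,0,0],[255,0,0,0,0,0,0]],
])

```text
clock: 20.32
position: [513.7, 180.3, 183.0]
ee_rot: [0.738, -0.675, 0.0, -0.001]
contact_force: [-0.1, 0.9, -0.5]
gripper_width: 0.3
grasp_force: 0.0
```

```bash
python3 - <<'E'
from h import *
s=snap('scene','scene9.png');d=snap('top','top9.png')
A=cv2.resize(s['frame'][160:280,255:385],(433,400));B=cv2.resize(d['frame'][150:260,260:370],(366,366))
B=np.vstack([B,np.zeros((34,366,3),np.uint8)])
cv2.imwrite('pics/c9.png',np.hstack([A,B]))
E
```

```text
(no output)
```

View pics/c9.png

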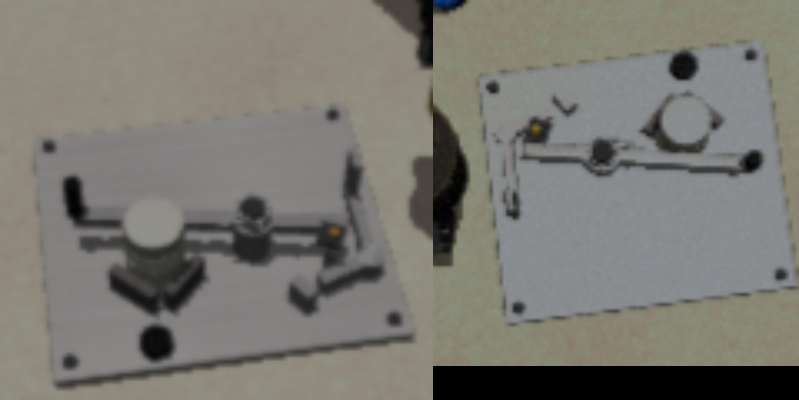

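The arm is shut against the jar (lid top-crop (685,120)), which stands upright and home in the V; the robot is clear of everything.

```bash
python3 -c "
from bench import ticket
print(ticket.job_done())"
```

```text
the job is handed in; nothing more can be done
None
```

The job is handed in: the last pictures show the white-lidded jar upright in the V, held by the shut clamp arm, with the robot touching nothing (about 20 s used, stop felt at about 17 N).

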